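# Reset a flow-control valve: bottom its screw, back off half a turn

### The arm

A 6-joint arm with a two-finger parallel gripper is mounted at the origin on the work surface. World frame = base frame: x ahead of the robot, y to its left, z up, the work surface at z = 0. Lengths are in m, angles in degrees, forces in N, time in s.
With the tool pointing down it reaches from about 0.425 to 0.925 m from the base axis. Payload 12.5 kg.
Tool frame: the origin (TCP) lies on the mounting face of the last link; the fingertips stand 173 mm ahead of it and the grasp point (between the pads) lies 155 mm ahead of it (robot.tcp_to_grasp is the z of the grasp point in the tool frame, in m); z points along the fingers, y is the direction in which the jaws open and shut (so a half turn about z gives the same grasp; the last joint's range is limited). The gripper opens to 85 mm and grips with 20 to 120 N. Pads are 22 mm wide; open, the fingers measure 114 mm over their backs; the gripper's body (76 mm by 85 mm) begins 54 mm behind the grasp point. The pads swing forward as they close: fully open they stand 13 mm farther back than shut.
Start: joints at [69.064, 28.126, 89.318, -0, 62.55, -6.05], TCP at [0.161, 0.604, 0.405] pointing down, gripper open.
Joint ranges: [-177.58, 177.58], [-47.91, 125.51], [2.72, 160], [-65.01, 245.01], [3.68, 167.84], [-153.87, 153.87]. Speed limits (degrees/s): [127.2, 127.2, 159.86, 180, 180, 180].

### API

Orientations are given as [roll, pitch, yaw] about the fixed x, y, z axes, in that order (R = Rz(yaw) Ry(pitch) Rx(roll)).
In Python, from station import robot, read_camera gives the robot as it stands.
- The arm moves only by the tool carry_out, never from a script. Its argument "commands" is a list of rows, each an object of numbers: "gripper": the finger opening in cm, from 0 to 8.54; "dx", "dy", "dz": the shift along the world's x, y, z in cm; "spin": the turn about the world's z in degrees. In form: [{"gripper": .., "dx": .., "dy": .., "dz": .., "spin": ..}, ...]. A call has 1 to 10 rows; each row shifts and turns the commanded pose from where the row before left it; what a row does not reach is not made up. A row lasts 1/10 s, in which the tool goes at most 50 mm and 8.59 degrees, less where a joint would pass 70% of its speed; a pose out of reach is approached as far as the arm can. A call with a gripper value outside its range is refused whole. The fingers move at their own pace and stop on an object; the grip force is fixed at half the most. Time passes only in rows, so rows that do not move let the fingers close. It gives the time, the measured TCP pose, the force and the opening at its end, in the units of the state.
- robot.read_state(): the state, without advancing time (a new reading comes with each control period).
- read_camera(name): name is "side" or "top"; returns a dict with "color" (420x560x3 uint8, red, green, blue), "range_z" (420x560 float32, m along the optical axis (not along the pixel's ray), 0 where there is no reading), "vertical_fov" (degrees; the focal length in pixels is half the picture's height over the tangent of half this angle, whatever the lens; pixels are square), "cx", "cy" (the principal point, pixels), "world_to_cam" (4x4, takes a point from world to camera coordinates). Camera axes: x right, y down, z forward; pixel columns grow to the right and rows downward; lengths in m; the calibration is good to about 2 mm. A picture is of the moment at which its call begins.
- robot.sign_off(): hands the job in, once; it reports no verdict.
The state is a dict: "clock": time; "joint_positions": joint angles; "joint_vel": joint speeds; "tau": joint torques, N m; "position": TCP position; "ee_rot": TCP orientation; "wrist_force": force on the tool from outside, world axes, zero at the start; "ft_torque": the same for the moment, N m; "grip_width": finger opening in m.
Only numpy, scipy, OpenCV 4.12 (cv2) and the standard library are available. Lean on these libraries where they do the work, as an engineer would, in place of code of your own. Each camera call takes 0.05 s, during which the arm holds its last target. There are 200 camera calls.

### The job

The red-handled flow-control valve on the strut rail has lost its setting: turn its bar handle clockwise, seen from above, until the screw just bottoms on its seat, gently enough that the brass valve body is not twisted round in its clamp. Then back the screw off half a turn and let go of the handle. Leave the blue and yellow valves and everything else on the bench as they are.

Things in the scene. Friction and masses are not known exactly. Their poses are not given: they have to be found in the camera images.
- red_handle (a point): centre of the red bar handle of the valve to be set: upright plastic bar 44 mm long (its x axis), 12 mm thick (y), 28 mm high (z, up), edges rounded 3 mm; the point is on the screw's upright axis, half-way up. Turned clockwise, seen from above, it closes, the other way it opens; it does not rise as it turns. It starts 0.16 to 0.43 of a turn off its seat and stays where it is left
- red_end (a point): end of the red handle 20 mm from the axis along the handle's +x, half-way up; a white dot on the bar's top marks this end. The bar is fitted to its stem at any angle, so where it points does not tell where the seat is: it must be felt. The screw can open by more than another half turn without a stop
- red_bonnet (a point): centre of the top of the red valve's steel hexagon bonnet, on the screw's axis under the handle, 96 mm above the bench; 25 mm across flats, 16 mm across in its top 4 mm. Between it and the handle's underside is a free gap of 8 mm with only a stem 9 mm across, so fingertips beside the bar may reach 5 mm below its underside
- red_seat (a point): the needle's nylon seat inside the red valve's brass body, out of sight, on the screw's axis 33 mm below the bonnet's top
- red_needle_tip (a point): tip of the needle inside the red valve, out of sight, right above the seat: on the seat when the screw is bottomed, and lifted only 0.5 mm for each turn of the screw (a fine metering thread), far less than measured positions can show
- red_port (a point): steel end of the red valve's level side port (20 mm across), 46 mm from the axis, 30 mm below the bonnet's top; the opposite port has a red cap. The brass body sits in a friction clamp. Turning the screw takes about 0.06 N m; once on the nylon seat the torque rises 0.07 N m a degree (4 N m a rad), and at 0.6 N m the body slips round in its clamp: stop at 0.2 to 0.35 N m
- blue_end (a point): one end of the blue bar handle (20 mm from its upright axis, half-way up) of a like valve on the same rail, 130 or 260 mm from its fellows; must not be turned
- yellow_end (a point): one end of the yellow bar handle (20 mm from its upright axis, half-way up) of a like valve on the same rail; must not be turned. The three valves stand in any order on a 440 mm steel strut rail that lies across in front of the robot
- pitcher_a_mid (a point): steel bell pitcher, 130 mm across and 185 mm high with a side handle that reaches 102 mm from its axis; this point is on its axis, half-way up. A bystander
- pitcher_b_mid (a point): a second steel bell pitcher of the same size; this point is on its axis, half-way up. A bystander
- connector_a_mid (a point): red bag connector, 34 mm across and 48 mm high, standing in the shallow sheet pan; centre, half-way up. A bystander
- connector_b_mid (a point): orange bag connector, 34 mm across and 48 mm high, standing on the bench between the robot and the rail; centre, half-way up. A bystander
- wrench_mid (a point): steel open-ended wrench, 150 mm long, 28 mm wide, 7 mm high, lying on the bench; its centre, half-way up. A bystander
- gauge_mid (a point): loose pressure gauge standing on its black foot, 58 mm across, 69 mm high; centre, half-way up. A bystander

How it is judged (in metres and radians):
On the way:
1. the red valve's screw is bottomed: within 7 degrees of its seat or tighter (z of red_needle_tip in the frame of red_seat below 1e-05 m), for 0.2 s.
At the end, for the whole second after the job is handed in: the red screw stands half a turn off its seat, give or take 40 degrees (0.194 to 0.306 mm of needle travel at 0.5 mm a turn), its brass body is not twisted (port end within 4 mm of its start), the blue and yellow handle ends are within 5 mm and all the loose things within 20 mm of where they started (z of red_needle_tip in the frame of red_seat between 0.000194 and 0.000306 m and distance of red_port from where it was at the start of the episode below 0.004 m and distance of each of blue_end, yellow_end from where it was at the start of the episode below 0.005 m and distance of each of pitcher_a_mid, pitcher_b_mid, connector_a_mid, connector_b_mid, wrench_mid, gauge_mid from where it was at the start of the episode below 0.02 m); the robot touches nothing.
It fails at once if the screw is forced: the red valve's brass body is twisted round in its clamp (its steel port end moves over 4 mm) (distance of red_port from where it was at the start of the episode above 0.004 m).
It fails at once if the blue or the yellow handle is turned (its end moves over 5 mm) (distance of any of blue_end, yellow_end from where it was at the start of the episode above 0.005 m).
It fails at once if a pitcher, connector, the wrench or the gauge is knocked over 20 mm from its place (distance of any of pitcher_a_mid, pitcher_b_mid, connector_a_mid, connector_b_mid, wrench_mid, gauge_mid from where it was at the start of the episode above 0.02 m).
It also fails if it takes over 72 s, if anything falls off the work surface, if the arm or the gripper's body presses on something with over 40 N, if the wrist force passes 120 N, or if a joint passes its speed limit or range.

## Working session

There is one attempt and no reset: what is moved stays moved. The work goes in short steps, Python scripts to look and compute and a tool call to move; the robot and the scene stay as the last step left them, time stands still between calls to the robot, and variables do not carry over. Pictures are saved under pics/ and viewed, about 8 in all and at most 12, crops included, and the job is handed in when it is done.

Besides the shell and the picture viewer there is one more tool, called after ">>>" as a command line: name --argument value ..., lists and objects as JSON in quotes. carry_out: Moves the arm, as the interface text tells. Its arguments: {"type":"object","properties":{"commands":{"type":"array","items":{"type":"object","properties":{"gripper":{"type":"number"},"dx":{"type":"number"},"dy":{"type":"number"},"dz":{"type":"number"},"spin":{"type":"number"}}}}},"required":["commands"]}

```bash
mkdir -p pics && cat > h.py <<'E'
import numpy as np, cv2
from station import robot, read_camera
def rays(c):
    H,W=c["range_z"].shape; f=H/2/np.tan(np.radians(c["vertical_fov"])/2)
    return f
def pts(c):
    H,W=c["range_z"].shape; f=rays(c); v,u=np.mgrid[:H,:W]; z=c["range_z"]
    P=np.stack([(u-c["cx"])/f*z,(v-c["cy"])/f*z,z,np.ones_like(z)],-1)
    return (P@np.linalg.inv(c["world_to_cam"]).T)[...,:3]
def onplane(c,u,v,z):
    f=rays(c); M=np.linalg.inv(c["world_to_cam"]); d=M[:3,:3]@np.array([(u-c["cx"])/f,(v-c["cy"])/f,1]); o=M[:3,3]
    return o+d*(z-o[2])/d[2]
def save(n,im): cv2.imwrite(n,cv2.cvtColor(im,cv2.COLOR_RGB2BGR))
E
python3 - <<'E'
from h import *
np.set_printoptions(precision=3,suppress=True)
print(robot.read_state())
for n in("top","side"):
    c=read_camera(n); np.save(n+".npy",c,allow_pickle=True); save(f"pics/{n}0.png",c["color"])
    print(n,c["vertical_fov"],np.linalg.inv(c["world_to_cam"]))
E
```

```text
{'clock': 0.0, 'joint_positions': array([69.064, 28.165, 89.351,  0.001, 62.548, -6.052]), 'joint_vel': array([ 0.072, -0.041, -0.053, -0.137,  0.057, -0.04 ]), 'tau': array([  0.001, -61.846, -26.16 ,  -0.   ,   0.004,  -0.   ]), 'position': array([0.161, 0.604, 0.404]), 'ee_rot': array([-179.935,   -0.007,  165.115]), 'wrist_force': array([-0.485, -0.074,  0.182]), 'ft_torque': array([ 0.029, -0.044, -0.018]), 'grip_width': 0.0854238249368166}
top 53.65952930962665 [[ 0.021 -0.988  0.153  0.294]
 [-1.    -0.018  0.016 -0.019]
 [-0.013 -0.153 -0.988  1.317]
 [ 0.     0.     0.     1.   ]]
side 54.35898492322298 [[-0.997 -0.051  0.055  0.43 ]
 [-0.075  0.71  -0.7    0.712]
 [-0.003 -0.702 -0.712  0.83 ]
 [ 0.     0.     0.     1.   ]]
```

View pics/top0.png

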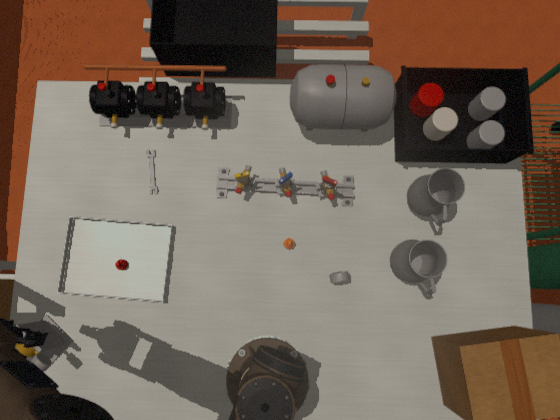

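View pics/side0.png

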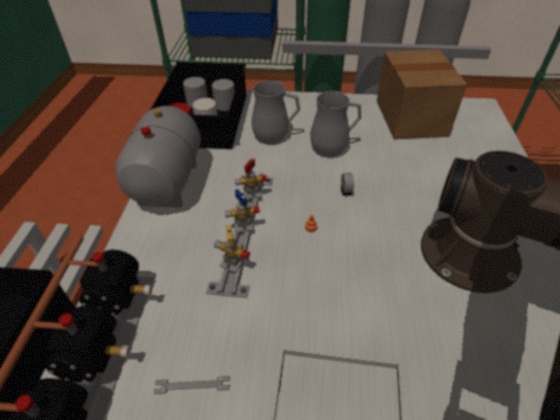

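The top view shows yellow, blue and red valves at about (243,180), (286,182) and (329,184). The pitchers are to the right of red and the gauge is at (340,277). Next I'll measure the red handle.

```bash
python3 - <<'E'
from h import *
np.set_printoptions(precision=4,suppress=True)
T=np.load("top.npy",allow_pickle=True).item(); S=np.load("side.npy",allow_pickle=True).item()
for n,c,(u0,u1,v0,v1) in(("top",T,(305,360,160,210)),("side",S,(230,290,145,205))):
    P=pts(c)[v0:v1,u0:u1]; I=c["color"][v0:v1,u0:u1]; h=cv2.cvtColor(I,cv2.COLOR_RGB2HSV)
    m=((h[...,0]<8)|(h[...,0]>172))&(h[...,1]>140)&(h[...,2]>50)
    k,l,st,ce=cv2.connectedComponentsWithStats(m.astype(np.uint8))
    for i in range(1,k):
        if st[i,4]<6: continue
        q=P[l==i]; print(n,st[i],ce[i]+[u0,v0],"med",np.median(q,0),q.min(0),q.max(0))
    big=[i for i in range(1,k) if st[i,4]>15]
    hi=P[m&(P[...,2]>.122)&(P[...,2]<.14)]; print("hi",len(hi),hi.mean(0),cv2.minAreaRect((hi[:,:2]*1000).astype(np.float32)))
    save(f"pics/{n}_crop.png",cv2.resize(I,None,fx=8,fy=8,interpolation=cv2.INTER_CUBIC))
E
python3 -c "
import cv2,numpy as np
a=cv2.imread('pics/top_crop.png');b=cv2.imread('pics/side_crop.png');b=cv2.resize(b,(400,400));a=cv2.resize(a,(400,400*50//55))
c=np.zeros((400,800,3),np.uint8);c[:a.shape[0],:400]=a;c[:,400:]=b;cv2.imwrite('pics/both.png',c)"
```

```text
top [18 16  7  6 24] [325.75 178.25] med [ 0.5953 -0.1623  0.1313] [ 0.5877 -0.1711  0.1208] [ 0.6021 -0.1534  0.1378]
top [25 20  4  4 11] [332.     181.5455] med [ 0.5856 -0.1805  0.1294] [ 0.5815 -0.1835  0.1224] [ 0.5897 -0.1754  0.1354]
top [23 34  6  5 26] [330.5 196. ] med [ 0.5543 -0.1833  0.0736] [ 0.5469 -0.1917  0.0683] [ 0.561  -0.1756  0.0781]
hi 35 [ 0.5914 -0.1688  0.1308] ((590.533203125, -172.62930297851562), (40.47267532348633, 9.271638870239258), 66.0326156616211)
side [15 15  9 13 70] [249.0857 165.8571] med [ 0.5913 -0.1595  0.126 ] [ 0.5822 -0.1822  0.1094] [ 0.6015 -0.1475  0.1327]
side [32 30  5  6 25] [263.64 177.68] med [ 0.5544 -0.1761  0.0713] [ 0.4304 -0.1847  0.0637] [0.5606 0.7125 0.8299]
hi 46 [ 0.5913 -0.1625  0.1281] ((590.6834716796875, -165.02317810058594), (37.37468338012695, 9.170929908752441), 66.0429458618164)
```

View pics/both.png

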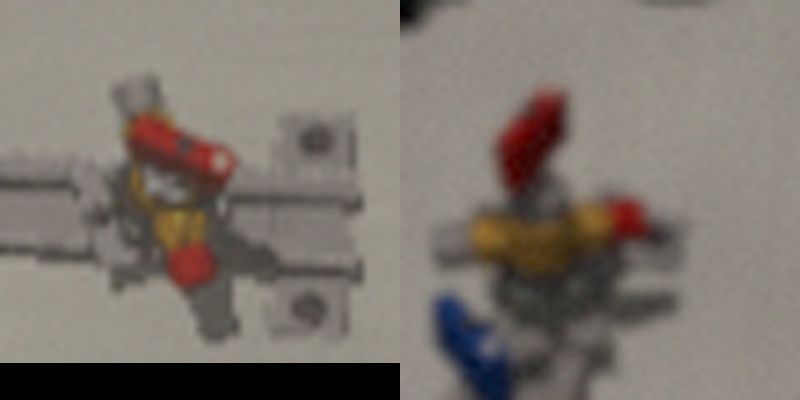

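```bash
python3 - <<'E'
from h import *
np.set_printoptions(precision=4,suppress=True)
for n in("top","side"):
    c=np.load(n+".npy",allow_pickle=True).item(); P=pts(c)
    m=(P[...,2]>.117)&(P[...,2]<.142)&(np.hypot(P[...,0]-.59,P[...,1]+.17)<.04)
    q=P[m]; print(n,len(q),q.mean(0),cv2.minAreaRect((q[:,:2]*1000).astype(np.float32)))
    v,u=np.nonzero(m); r=np.array([onplane(c,a,b,.130) for a,b in zip(u,v)])
    print(" plane .130",r.mean(0),cv2.minAreaRect((r[:,:2]*1000).astype(np.float32)))
    for lo,hi in((.15,.26),):
        m=(P[...,2]>lo)&(P[...,2]<hi)&(P[...,0]>.2)&(P[...,0]<.9)&(np.abs(P[...,1])<.45)
        if m.any(): print(" tall:",P[m].min(0),P[m].max(0))
E
```

```text
top 78 [ 0.5908 -0.1724  0.1293] ((591.9617309570312, -173.21356201171875), (42.82373809814453, 12.841256141662598), 66.45399475097656)
 plane .130 [ 0.5907 -0.1723  0.13  ] ((590.3740844726562, -172.59796142578125), (42.89826965332031, 15.828204154968262), 67.06861877441406)
 tall: [ 0.2761 -0.4498  0.15  ] [0.9    0.3677 0.2386]
side 79 [ 0.5901 -0.1658  0.1266] ((589.987060546875, -169.03868103027344), (45.08399963378906, 12.061078071594238), 68.20429229736328)
 plane .130 [ 0.5893 -0.1616  0.13  ] ((588.921875, -161.3726806640625), (53.58910369873047, 19.010149002075195), 64.89607238769531)
 tall: [ 0.2736 -0.45    0.15  ] [0.9    0.3734 0.2347]
```

>>> carry_out --commands '[{"dx":3,"dy":-3,"spin":-8,"gripper":6},{"dx":3,"dy":-4,"spin":-8,"gripper":6},{"dx":3,"dy":-4,"spin":-8,"gripper":6},{"dx":3,"dy":-4,"spin":-8,"gripper":6},{"dx":3,"dy":-4,"spin":-8,"gripper":6},{"dx":3,"dy":-4,"spin":-8,"gripper":6},{"dx":3,"dy":-4,"spin":-8,"gripper":6},{"dx":3,"dy":-4,"spin":-8,"gripper":6},{"dx":3,"dy":-4,"spin":-8,"gripper":6},{"dx":3,"dy":-4,"spin":-8,"gripper":6}]'

```text
invalid input
```

Bar centre is about (0.5905, -0.171) and it points along about 67°. The move call was refused, so I'll send every key in each row.

>>> carry_out --commands '[{"gripper":6.0,"dx":3.0,"dy":-3.0,"dz":0.0,"spin":-8.0},{"gripper":6.0,"dx":3.0,"dy":-4.0,"dz":0.0,"spin":-8.0},{"gripper":6.0,"dx":3.0,"dy":-4.0,"dz":0.0,"spin":-8.0},{"gripper":6.0,"dx":3.0,"dy":-4.0,"dz":0.0,"spin":-8.0},{"gripper":6.0,"dx":3.0,"dy":-4.0,"dz":0.0,"spin":-8.0},{"gripper":6.0,"dx":3.0,"dy":-4.0,"dz":0.0,"spin":-8.0},{"gripper":6.0,"dx":3.0,"dy":-4.0,"dz":0.0,"spin":-8.0},{"gripper":6.0,"dx":3.0,"dy":-4.0,"dz":0.0,"spin":-8.0},{"gripper":6.0,"dx":3.0,"dy":-4.0,"dz":0.0,"spin":-8.0},{"gripper":6.0,"dx":3.0,"dy":-4.0,"dz":0.0,"spin":-8.0}]'

```text
clock: 1.1
position: [0.4614, 0.2122, 0.4047]
ee_rot: [-180.0, 0.0, 84.8]
wrist_force: [0.5, 1.1, 0.1]
grip_width: 0.0599
```

>>> carry_out --commands '[{"gripper":6.0,"dx":1.5,"dy":-4.5,"dz":0.0,"spin":-3.0},{"gripper":6.0,"dx":1.5,"dy":-4.5,"dz":0.0,"spin":-3.0},{"gripper":6.0,"dx":1.5,"dy":-4.5,"dz":0.0,"spin":-3.0},{"gripper":6.0,"dx":1.5,"dy":-4.5,"dz":0.0,"spin":-3.0},{"gripper":6.0,"dx":1.5,"dy":-4.5,"dz":0.0,"spin":-3.0},{"gripper":6.0,"dx":1.5,"dy":-4.5,"dz":0.0,"spin":-2.8},{"gripper":6.0,"dx":1.5,"dy":-4.5,"dz":0.0,"spin":0.0},{"gripper":6.0,"dx":1.5,"dy":-4.5,"dz":0.0,"spin":0.0},{"gripper":6.0,"dx":0.9,"dy":-2.3,"dz":0.0,"spin":0.0},{"gripper":6.0,"dx":0.0,"dy":0.0,"dz":0.0,"spin":0.0}]'

```text
clock: 2.1
position: [0.5901, -0.1719, 0.4038]
ee_rot: [-180.0, 0.0, 67.1]
wrist_force: [-0.9, -0.1, -0.2]
grip_width: 0.0599
```

>>> carry_out --commands '[{"gripper":5.0,"dx":0.0,"dy":0.1,"dz":-2.5,"spin":0.0},{"gripper":5.0,"dx":0.0,"dy":0.0,"dz":-2.5,"spin":0.0},{"gripper":5.0,"dx":0.0,"dy":0.0,"dz":-2.5,"spin":0.0},{"gripper":5.0,"dx":0.0,"dy":0.0,"dz":-2.0,"spin":0.0},{"gripper":5.0,"dx":0.0,"dy":0.0,"dz":-1.5,"spin":0.0},{"gripper":5.0,"dx":0.0,"dy":0.0,"dz":-1.0,"spin":0.0},{"gripper":5.0,"dx":0.0,"dy":0.0,"dz":-0.8,"spin":0.0},{"gripper":4.0,"dx":0.0,"dy":0.0,"dz":0.0,"spin":0.0},{"gripper":2.6,"dx":0.0,"dy":0.0,"dz":0.0,"spin":0.0},{"gripper":2.6,"dx":0.0,"dy":0.0,"dz":0.0,"spin":0.0}]'

```text
clock: 3.1
position: [0.5896, -0.1679, 0.2775]
ee_rot: [179.9, -0.0, 67.3]
wrist_force: [-0.5, -0.4, 0.0]
grip_width: 0.0262
```

```bash
python3 - <<'E'
from h import *
a=read_camera("top")["color"][150:230,290:370]; b=read_camera("side")["color"][120:220,200:300]
save("pics/pre.png",np.hstack([cv2.resize(a,(400,400),interpolation=3),cv2.resize(b,(400,400),interpolation=3)])); print(robot.read_state())
E
```

```text
{'clock': 3.2, 'joint_positions': array([-2.20740856e+01,  3.55952607e+01,  9.80151530e+01, -2.83062324e-04,
        4.63252901e+01,  6.12561377e-01]), 'joint_vel': array([ 0.06664776,  0.17445849,  0.0475379 ,  0.04800497, -0.11177552,
       -0.03949703]), 'tau': array([ 4.01841674e-02, -6.42408872e+01, -2.03296924e+01,  9.16545068e-04,
        1.59728439e-03,  9.52883784e-04]), 'position': array([ 0.58958546, -0.16798292,  0.2773617 ]), 'ee_rot': array([ 1.79935705e+02, -4.82452694e-04,  6.73135487e+01]), 'wrist_force': array([-0.07368427,  0.758197  , -0.19425683]), 'ft_torque': array([-0.03748087, -0.00777265, -0.00203532]), 'grip_width': 0.025602609098008107}
```

View pics/pre.png

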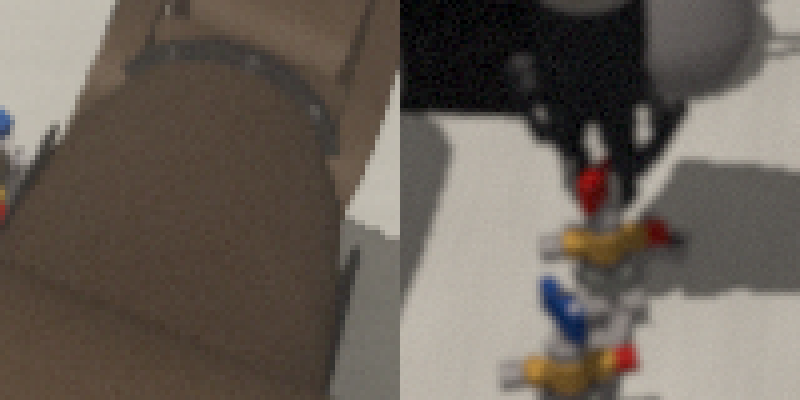

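The side crop shows the fingers straddling the red bar, which is at about (590,190). The tool is about 3 mm off along the bar, so I'll correct that and close.

>>> carry_out --commands '[{"gripper":2.6,"dx":0.1,"dy":-0.3,"dz":-0.1,"spin":0.0},{"gripper":1.8,"dx":0.0,"dy":0.0,"dz":0.0,"spin":0.0},{"gripper":1.4,"dx":0.0,"dy":0.0,"dz":0.0,"spin":0.0},{"gripper":1.1,"dx":0.0,"dy":0.0,"dz":0.0,"spin":0.0},{"gripper":0.8,"dx":0.0,"dy":0.0,"dz":0.0,"spin":0.0},{"gripper":0.8,"dx":0.0,"dy":0.0,"dz":0.0,"spin":0.0},{"gripper":0.8,"dx":0.0,"dy":0.0,"dz":0.0,"spin":0.0}]'

```text
clock: 3.9
position: [0.5911, -0.1714, 0.2761]
ee_rot: [179.8, 0.0, 67.3]
wrist_force: [5.0, -2.5, -1.3]
grip_width: 0.0111
```

```bash
cat > s.py <<'E'
from station import robot
import numpy as np
np.set_printoptions(precision=4,suppress=True)
s=robot.read_state()
for k in("clock","position","ee_rot","wrist_force","ft_torque","grip_width","joint_positions","tau"): print(k,s[k])
E
python3 s.py
```

```text
clock 3.9
position [ 0.5911 -0.1714  0.2761]
ee_rot [179.8179   0.0053  67.3037]
wrist_force [ 5.0296 -2.4951 -1.2564]
ft_torque [-0.4881 -0.8134 -0.0556]
grip_width 0.01113360496774617
joint_positions [-22.3135  35.8416  97.7257  -0.009   46.2506   0.389 ]
tau [  0.8562 -64.804  -17.3459   0.1059   1.4065  -0.0304]
```

Gripped, with only about 5 N sideways. I'll nudge toward the axis and turn clockwise 48°, which is below the 58° minimum to the seat.

>>> carry_out --commands '[{"gripper":0.8,"dx":0.05,"dy":-0.02,"dz":0.0,"spin":0.0},{"gripper":0.8,"dx":0.0,"dy":0.0,"dz":0.0,"spin":-6.0},{"gripper":0.8,"dx":0.0,"dy":0.0,"dz":0.0,"spin":-6.0},{"gripper":0.8,"dx":0.0,"dy":0.0,"dz":0.0,"spin":-6.0},{"gripper":0.8,"dx":0.0,"dy":0.0,"dz":0.0,"spin":-6.0}]'

```text
clock: 4.4
position: [0.5916, -0.1715, 0.2761]
ee_rot: [179.8, -0.1, 43.1]
wrist_force: [5.4, -3.7, 0.9]
grip_width: 0.0112
```

```bash
python3 s.py
```

```text
clock 4.4
position [ 0.5916 -0.1715  0.2761]
ee_rot [179.843   -0.0563  43.0719]
wrist_force [ 5.4078 -3.6721  0.8913]
ft_torque [-0.5575 -0.8406  0.0706]
grip_width 0.011207889920795883
joint_positions [-22.3114  35.8715  97.6538  -0.0197  46.3085  24.6303]
tau [  1.0932 -64.6904 -17.1241   0.2604   1.4964  -1.6545]
```

>>> carry_out --commands '[{"gripper":0.8,"dx":0.1,"dy":-0.06,"dz":0.0,"spin":-6.0},{"gripper":0.8,"dx":0.0,"dy":0.0,"dz":0.0,"spin":-6.0},{"gripper":0.8,"dx":0.0,"dy":0.0,"dz":0.0,"spin":-6.0},{"gripper":0.8,"dx":0.0,"dy":0.0,"dz":0.0,"spin":-6.0},{"gripper":0.8,"dx":0.0,"dy":0.0,"dz":0.0,"spin":0.0}]'

```text
clock: 4.9
position: [0.5922, -0.172, 0.276]
ee_rot: [179.9, -0.0, 19.2]
wrist_force: [2.0, -2.9, 2.7]
grip_width: 0.0109
```

```bash
python3 s.py
```

```text
clock 4.9
position [ 0.5922 -0.172   0.276 ]
ee_rot [179.9432  -0.0398  19.2291]
wrist_force [ 1.9832 -2.8733  2.7028]
ft_torque [-0.384  -0.3231  0.0378]
grip_width 0.010916157405041226
joint_positions [-22.3264  35.9353  97.5268  -0.0223  46.4704  48.4599]
tau [  1.2632 -63.3827 -18.3103   0.3145   0.6737   1.5491]
```

Turned 48° with low torque. From here I'll feel for the seat in small steps.

>>> carry_out --commands '[{"gripper":0.8,"dx":0.05,"dy":-0.05,"dz":0.0,"spin":-4.0},{"gripper":0.8,"dx":0.0,"dy":0.0,"dz":0.0,"spin":-4.0},{"gripper":0.8,"dx":0.0,"dy":0.0,"dz":0.0,"spin":0.0}]'

```text
clock: 5.2
position: [0.5925, -0.1723, 0.276]
ee_rot: [180.0, -0.0, 11.4]
wrist_force: [-0.5, -0.8, 4.2]
grip_width: 0.0113
```

```bash
cat > t.py <<'E'
from station import robot
s=robot.read_state(); print("yaw %.2f Mz %.3f F %s tau6 %.2f"%(s["ee_rot"][2],s["ft_torque"][2],s["wrist_force"].round(1),s["tau"][5]))
E
python3 t.py
```

```text
yaw 11.42 Mz 0.044 F [-0.5 -0.8  4.2] tau6 1.04
```

>>> carry_out --commands '[{"gripper":0.8,"dx":0.0,"dy":0.0,"dz":0.0,"spin":-4.0},{"gripper":0.8,"dx":0.0,"dy":0.0,"dz":0.0,"spin":0.0}]'

```text
clock: 5.4
position: [0.5925, -0.1723, 0.276]
ee_rot: [180.0, -0.0, 7.5]
wrist_force: [-0.6, -1.3, 4.3]
grip_width: 0.0114
```

```bash
python3 t.py
```

```text
yaw 7.46 Mz 0.101 F [-0.6 -1.3  4.3] tau6 0.95
```

>>> carry_out --commands '[{"gripper":0.8,"dx":0.0,"dy":0.0,"dz":0.0,"spin":-3.0},{"gripper":0.8,"dx":0.0,"dy":0.0,"dz":0.0,"spin":0.0}]'

```text
clock: 5.6
position: [0.5925, -0.1723, 0.276]
ee_rot: [180.0, -0.0, 4.5]
wrist_force: [-0.5, -2.2, 4.9]
grip_width: 0.0112
```

```bash
python3 t.py
```

```text
yaw 4.49 Mz 0.100 F [-0.5 -2.2  4.9] tau6 0.66
```

Torque is flat at about 0.1, so this is still running friction. Continuing in 4° steps.

>>> carry_out --commands '[{"gripper":0.8,"dx":0.0,"dy":0.0,"dz":0.0,"spin":-4.0},{"gripper":0.8,"dx":0.0,"dy":0.0,"dz":0.0,"spin":0.0}]'

```text
clock: 5.8
position: [0.5925, -0.1723, 0.276]
ee_rot: [180.0, -0.0, 0.5]
wrist_force: [0.2, -2.2, 5.8]
grip_width: 0.011
```

```bash
python3 t.py
```

```text
yaw 0.47 Mz 0.029 F [ 0.2 -2.2  5.8] tau6 0.86
```

>>> carry_out --commands '[{"gripper":0.8,"dx":0.0,"dy":-0.03,"dz":0.0,"spin":-4.0},{"gripper":0.8,"dx":0.0,"dy":0.0,"dz":0.0,"spin":0.0}]'

```text
clock: 6.0
position: [0.5925, -0.1725, 0.276]
ee_rot: [180.0, -0.0, -3.5]
wrist_force: [-0.4, -0.7, 6.5]
grip_width: 0.0108
```

```bash
python3 t.py
```

```text
yaw -3.54 Mz 0.036 F [-0.4 -0.7  6.5] tau6 0.85
```

>>> carry_out --commands '[{"gripper":0.8,"dx":0.0,"dy":0.0,"dz":0.0,"spin":-4.0},{"gripper":0.8,"dx":0.0,"dy":0.0,"dz":0.0,"spin":0.0}]'

```text
clock: 6.2
position: [0.5925, -0.1726, 0.276]
ee_rot: [180.0, -0.0, -7.5]
wrist_force: [0.8, -1.4, 5.4]
grip_width: 0.0115
```

```bash
python3 t.py
```

```text
yaw -7.54 Mz 0.098 F [ 0.8 -1.4  5.4] tau6 0.86
```

>>> carry_out --commands '[{"gripper":0.8,"dx":0.0,"dy":0.0,"dz":0.0,"spin":-4.0},{"gripper":0.8,"dx":0.0,"dy":0.0,"dz":0.0,"spin":0.0}]'

```text
clock: 6.4
position: [0.5925, -0.1726, 0.276]
ee_rot: [180.0, -0.0, -11.5]
wrist_force: [-1.3, -1.8, 5.0]
grip_width: 0.0113
```

```bash
python3 t.py
```

```text
yaw -11.54 Mz 0.112 F [-1.3 -1.8  5. ] tau6 0.86
```

>>> carry_out --commands '[{"gripper":0.8,"dx":0.0,"dy":0.0,"dz":0.0,"spin":-3.0},{"gripper":0.8,"dx":0.0,"dy":0.0,"dz":0.0,"spin":0.0}]'

```text
clock: 6.6
position: [0.5925, -0.1727, 0.276]
ee_rot: [180.0, -0.0, -14.5]
wrist_force: [-0.7, -1.6, 5.1]
grip_width: 0.011
```

```bash
python3 t.py
```

```text
yaw -14.50 Mz 0.026 F [-0.7 -1.6  5.1] tau6 0.66
```

>>> carry_out --commands '[{"gripper":0.8,"dx":0.0,"dy":0.0,"dz":0.0,"spin":-4.0},{"gripper":0.8,"dx":0.0,"dy":0.0,"dz":0.0,"spin":0.0}]'

```text
clock: 6.8
position: [0.5925, -0.1727, 0.276]
ee_rot: [180.0, -0.0, -18.5]
wrist_force: [-2.2, -2.7, 5.0]
grip_width: 0.011
```

```bash
python3 t.py
```

```text
yaw -18.54 Mz 0.068 F [-2.2 -2.7  5. ] tau6 0.86
```

>>> carry_out --commands '[{"gripper":0.8,"dx":0.0,"dy":0.0,"dz":0.0,"spin":-4.0},{"gripper":0.8,"dx":0.0,"dy":0.0,"dz":0.0,"spin":0.0}]'

```text
clock: 7.0
position: [0.5925, -0.1727, 0.276]
ee_rot: [180.0, -0.0, -22.5]
wrist_force: [-0.7, -2.3, 5.6]
grip_width: 0.0109
```

```bash
python3 t.py
```

```text
yaw -22.54 Mz 0.025 F [-0.7 -2.3  5.6] tau6 0.86
```

>>> carry_out --commands '[{"gripper":0.8,"dx":0.0,"dy":0.0,"dz":0.0,"spin":-4.0},{"gripper":0.8,"dx":0.0,"dy":0.0,"dz":0.0,"spin":0.0}]'

```text
clock: 7.2
position: [0.5925, -0.1728, 0.276]
ee_rot: [180.0, -0.0, -26.5]
wrist_force: [-2.0, -3.0, 4.9]
grip_width: 0.0111
```

```bash
python3 t.py
```

```text
yaw -26.54 Mz 0.096 F [-2.  -3.   4.9] tau6 0.86
```

>>> carry_out --commands '[{"gripper":0.8,"dx":-0.02,"dy":-0.03,"dz":0.0,"spin":-4.0},{"gripper":0.8,"dx":0.0,"dy":0.0,"dz":0.0,"spin":0.0}]'

```text
clock: 7.4
position: [0.5924, -0.1729, 0.2759]
ee_rot: [180.0, -0.0, -30.5]
wrist_force: [0.0, -2.1, 4.7]
grip_width: 0.0109
```

```bash
python3 t.py
```

```text
yaw -30.53 Mz 0.019 F [ 0.  -2.1  4.7] tau6 0.88
```

>>> carry_out --commands '[{"gripper":0.8,"dx":0.0,"dy":0.0,"dz":0.0,"spin":-4.0},{"gripper":0.8,"dx":0.0,"dy":0.0,"dz":0.0,"spin":0.0}]'

```text
clock: 7.6
position: [0.5924, -0.173, 0.276]
ee_rot: [180.0, -0.0, -34.5]
wrist_force: [-1.1, -2.1, 4.4]
grip_width: 0.0111
```

```bash
python3 t.py
```

```text
yaw -34.52 Mz 0.042 F [-1.1 -2.1  4.4] tau6 0.86
```

>>> carry_out --commands '[{"gripper":0.8,"dx":0.0,"dy":0.0,"dz":0.0,"spin":-4.0},{"gripper":0.8,"dx":0.0,"dy":0.0,"dz":0.0,"spin":0.0}]'

```text
clock: 7.8
position: [0.5924, -0.173, 0.276]
ee_rot: [180.0, -0.0, -38.5]
wrist_force: [-0.5, -2.2, 4.6]
grip_width: 0.011
```

```bash
python3 t.py
```

```text
yaw -38.52 Mz 0.022 F [-0.5 -2.2  4.6] tau6 0.86
```

>>> carry_out --commands '[{"gripper":0.8,"dx":0.0,"dy":0.0,"dz":0.0,"spin":-4.0},{"gripper":0.8,"dx":0.0,"dy":0.0,"dz":0.0,"spin":0.0}]'

```text
clock: 8.0
position: [0.5923, -0.173, 0.276]
ee_rot: [180.0, -0.0, -42.5]
wrist_force: [-0.6, -3.7, 4.6]
grip_width: 0.0112
```

```bash
python3 t.py
```

```text
yaw -42.52 Mz 0.078 F [-0.6 -3.7  4.6] tau6 0.86
```

>>> carry_out --commands '[{"gripper":0.8,"dx":0.0,"dy":-0.03,"dz":0.0,"spin":-4.0},{"gripper":0.8,"dx":0.0,"dy":0.0,"dz":0.0,"spin":0.0}]'

```text
clock: 8.2
position: [0.5923, -0.1732, 0.2759]
ee_rot: [180.0, -0.0, -46.5]
wrist_force: [-0.8, -1.0, 6.1]
grip_width: 0.0111
```

```bash
python3 t.py
```

```text
yaw -46.52 Mz 0.062 F [-0.8 -1.   6.1] tau6 0.85
```

>>> carry_out --commands '[{"gripper":0.8,"dx":0.0,"dy":0.0,"dz":0.0,"spin":-4.0},{"gripper":0.8,"dx":0.0,"dy":0.0,"dz":0.0,"spin":0.0}]'

```text
clock: 8.4
position: [0.5923, -0.1732, 0.276]
ee_rot: [180.0, -0.0, -50.5]
wrist_force: [-0.5, -1.9, 5.6]
grip_width: 0.0111
```

```bash
python3 t.py
```

```text
yaw -50.52 Mz 0.038 F [-0.5 -1.9  5.6] tau6 0.86
```

>>> carry_out --commands '[{"gripper":0.8,"dx":0.0,"dy":0.0,"dz":0.0,"spin":-4.0},{"gripper":0.8,"dx":0.0,"dy":0.0,"dz":0.0,"spin":0.0}]'

```text
clock: 8.6
position: [0.5923, -0.1733, 0.2759]
ee_rot: [180.0, -0.0, -54.5]
wrist_force: [-0.8, -2.2, 6.0]
grip_width: 0.0116
```

```bash
python3 t.py
```

```text
yaw -54.52 Mz 0.045 F [-0.8 -2.2  6. ] tau6 0.86
```

>>> carry_out --commands '[{"gripper":0.8,"dx":0.0,"dy":0.0,"dz":0.0,"spin":-4.0},{"gripper":0.8,"dx":0.0,"dy":0.0,"dz":0.0,"spin":0.0}]'

```text
clock: 8.8
position: [0.5922, -0.1733, 0.2759]
ee_rot: [180.0, -0.0, -58.5]
wrist_force: [-2.1, -3.0, 6.2]
grip_width: 0.011
```

```bash
python3 t.py
```

```text
yaw -58.51 Mz 0.129 F [-2.1 -3.   6.2] tau6 1.00
```

Mz is up slightly, and joint 6 torque has risen for the first time (0.86 to 1.00). The seat may be near, so I'll take smaller steps.

>>> carry_out --commands '[{"gripper":0.8,"dx":0.0,"dy":0.0,"dz":0.0,"spin":-1.5},{"gripper":0.8,"dx":0.0,"dy":0.0,"dz":0.0,"spin":0.0}]'

```text
clock: 9.0
position: [0.5922, -0.1733, 0.276]
ee_rot: [180.0, -0.0, -59.9]
wrist_force: [-2.0, -2.3, 6.0]
grip_width: 0.0108
```

```bash
python3 t.py
```

```text
yaw -59.91 Mz 0.245 F [-2.  -2.3  6. ] tau6 0.57
```

Torque is 0.245 N m, inside the target band. I'll hold briefly and confirm.

>>> carry_out --commands '[{"gripper":0.8,"dx":0.0,"dy":0.0,"dz":0.0,"spin":-0.5},{"gripper":0.8,"dx":0.0,"dy":0.0,"dz":0.0,"spin":0.0},{"gripper":0.8,"dx":0.0,"dy":0.0,"dz":0.0,"spin":0.0},{"gripper":0.8,"dx":0.0,"dy":0.0,"dz":0.0,"spin":0.0}]'

```text
clock: 9.4
position: [0.5922, -0.1733, 0.2759]
ee_rot: [180.0, -0.0, -60.4]
wrist_force: [-2.0, -2.8, 5.9]
grip_width: 0.0113
```

```bash
python3 t.py; python3 - <<'E'
from h import *
t=[]
for _ in range(4):
    c=read_camera("side"); t.append(robot.read_state()["ft_torque"][2])
print(np.round(t,3)); np.save("side_seat.npy",c,allow_pickle=True)
E
```

```text
yaw -60.36 Mz 0.293 F [-2.  -2.8  5.9] tau6 0.29
[0.288 0.298 0.296 0.242]
```

The seat is confirmed: about 0.28 N m, some 3° past contact, so contact was at yaw of about -57.2°. Backing off 183° to a yaw of about 123°.

>>> carry_out --commands '[{"gripper":0.8,"dx":0.0,"dy":0.0,"dz":0.0,"spin":6.0},{"gripper":0.8,"dx":0.0,"dy":0.0,"dz":0.0,"spin":6.0},{"gripper":0.8,"dx":0.0,"dy":0.0,"dz":0.0,"spin":6.0},{"gripper":0.8,"dx":0.0,"dy":0.0,"dz":0.0,"spin":6.0},{"gripper":0.8,"dx":0.0,"dy":0.0,"dz":0.0,"spin":6.0},{"gripper":0.8,"dx":0.0,"dy":0.0,"dz":0.0,"spin":6.0},{"gripper":0.8,"dx":0.0,"dy":0.0,"dz":0.0,"spin":6.0},{"gripper":0.8,"dx":0.0,"dy":0.0,"dz":0.0,"spin":6.0},{"gripper":0.8,"dx":0.0,"dy":0.0,"dz":0.0,"spin":6.0},{"gripper":0.8,"dx":0.0,"dy":0.0,"dz":0.0,"spin":6.0}]'

```text
clock: 10.6
position: [0.5924, -0.1727, 0.2759]
ee_rot: [-180.0, -0.0, -0.2]
wrist_force: [0.4, 2.8, 6.0]
grip_width: 0.0113
```

```bash
python3 t.py
```

```text
yaw -0.16 Mz -0.023 F [0.4 2.8 6. ] tau6 1.66
```

>>> carry_out --commands '[{"gripper":0.8,"dx":0.0,"dy":0.0,"dz":0.0,"spin":6.0},{"gripper":0.8,"dx":0.0,"dy":0.0,"dz":0.0,"spin":6.0},{"gripper":0.8,"dx":0.0,"dy":0.0,"dz":0.0,"spin":6.0},{"gripper":0.8,"dx":0.0,"dy":0.0,"dz":0.0,"spin":6.0},{"gripper":0.8,"dx":0.0,"dy":0.0,"dz":0.0,"spin":6.0},{"gripper":0.8,"dx":0.0,"dy":0.0,"dz":0.0,"spin":6.0},{"gripper":0.8,"dx":0.0,"dy":0.0,"dz":0.0,"spin":6.0},{"gripper":0.8,"dx":0.0,"dy":0.0,"dz":0.0,"spin":6.0},{"gripper":0.8,"dx":0.0,"dy":0.0,"dz":0.0,"spin":6.0},{"gripper":0.8,"dx":0.0,"dy":0.0,"dz":0.0,"spin":6.0}]'

```text
clock: 11.6
position: [0.5922, -0.1722, 0.2759]
ee_rot: [-179.9, -0.1, 59.8]
wrist_force: [-1.7, 6.2, 8.5]
grip_width: 0.011
```

```bash
python3 t.py
```

```text
yaw 59.84 Mz -0.070 F [-1.7  6.2  8.5] tau6 1.66
```

Torque is only thread friction of the opposite sign. Another 63°, with a small shift to relieve the sideways force.

>>> carry_out --commands '[{"gripper":0.8,"dx":0.0,"dy":0.05,"dz":0.0,"spin":7.0},{"gripper":0.8,"dx":0.0,"dy":0.0,"dz":0.0,"spin":7.0},{"gripper":0.8,"dx":0.0,"dy":0.0,"dz":0.0,"spin":7.0},{"gripper":0.8,"dx":0.0,"dy":0.0,"dz":0.0,"spin":7.0},{"gripper":0.8,"dx":0.0,"dy":0.0,"dz":0.0,"spin":7.0},{"gripper":0.8,"dx":0.0,"dy":0.0,"dz":0.0,"spin":7.0},{"gripper":0.8,"dx":0.0,"dy":0.0,"dz":0.0,"spin":7.0},{"gripper":0.8,"dx":0.0,"dy":0.0,"dz":0.0,"spin":7.0},{"gripper":0.8,"dx":0.0,"dy":0.0,"dz":0.0,"spin":7.0},{"gripper":0.8,"dx":0.0,"dy":0.0,"dz":0.0,"spin":0.0}]'

```text
clock: 12.6
position: [0.5916, -0.1722, 0.2759]
ee_rot: [-179.9, -0.2, 122.8]
wrist_force: [-7.0, 2.7, 10.0]
grip_width: 0.0111
```

```bash
python3 t.py
```

```text
yaw 122.85 Mz -0.021 F [-7.   2.7 10. ] tau6 -1.59
```

>>> carry_out --commands '[{"gripper":1.6,"dx":0.0,"dy":0.0,"dz":0.0,"spin":0.0},{"gripper":2.5,"dx":0.0,"dy":0.0,"dz":0.0,"spin":0.0},{"gripper":4.5,"dx":0.0,"dy":0.0,"dz":0.0,"spin":0.0},{"gripper":4.5,"dx":0.0,"dy":0.0,"dz":0.0,"spin":0.0},{"gripper":4.5,"dx":0.0,"dy":0.0,"dz":0.5,"spin":0.0},{"gripper":4.5,"dx":0.0,"dy":0.0,"dz":2.0,"spin":0.0},{"gripper":4.5,"dx":0.0,"dy":0.0,"dz":3.0,"spin":0.0},{"gripper":4.5,"dx":0.0,"dy":0.0,"dz":3.0,"spin":0.0},{"gripper":4.5,"dx":0.0,"dy":0.0,"dz":4.0,"spin":0.0},{"gripper":4.5,"dx":0.0,"dy":0.0,"dz":0.0,"spin":0.0}]'

```text
clock: 13.6
position: [0.5926, -0.1727, 0.4063]
ee_rot: [179.7, 0.4, 122.3]
wrist_force: [0.2, 0.2, 0.3]
grip_width: 0.0448
```

>>> carry_out --commands '[{"gripper":4.5,"dx":-1.5,"dy":4.5,"dz":0.0,"spin":0.0},{"gripper":4.5,"dx":-1.5,"dy":4.5,"dz":0.0,"spin":0.0},{"gripper":4.5,"dx":-1.5,"dy":4.5,"dz":0.0,"spin":0.0},{"gripper":4.5,"dx":-1.5,"dy":4.5,"dz":0.0,"spin":0.0},{"gripper":4.5,"dx":-1.5,"dy":4.5,"dz":0.0,"spin":0.0},{"gripper":4.5,"dx":-1.5,"dy":4.5,"dz":0.0,"spin":0.0},{"gripper":4.5,"dx":-1.5,"dy":4.5,"dz":0.0,"spin":0.0},{"gripper":4.5,"dx":-1.5,"dy":4.5,"dz":0.0,"spin":0.0},{"gripper":4.5,"dx":0.0,"dy":0.0,"dz":0.0,"spin":0.0},{"gripper":4.5,"dx":0.0,"dy":0.0,"dz":0.0,"spin":0.0}]'

```text
clock: 14.6
position: [0.4719, 0.1881, 0.4007]
ee_rot: [180.0, 0.0, 122.5]
wrist_force: [0.4, 0.2, 0.3]
grip_width: 0.0448
```

```bash
python3 - <<'E'
from h import *
np.set_printoptions(precision=4,suppress=True)
c0=np.load("top.npy",allow_pickle=True).item(); c=read_camera("top"); P=pts(c)
m=(P[...,2]>.117)&(P[...,2]<.142)&(np.hypot(P[...,0]-.592,P[...,1]+.172)<.04)
q=P[m]; print(len(q),q.mean(0),cv2.minAreaRect((q[:,:2]*1000).astype(np.float32)))
for n,cc in(("before",c0),("after",c)):   # red cap centroid
    I=cv2.cvtColor(cc["color"],cv2.COLOR_RGB2HSV); P=pts(cc)
    m=((I[...,0]<8)|(I[...,0]>172))&(I[...,1]>140)&(P[...,2]>.05)&(P[...,2]<.09)&(np.hypot(P[...,0]-.59,P[...,1]+.172)<.06)
    print(n,"cap",P[m].mean(0),m.sum())
a=c0["color"][150:300,200:360]; b=c["color"][150:300,200:360]
save("pics/fin.png",np.hstack([cv2.resize(x,(400,375),interpolation=3) for x in(a,b)])); print(robot.read_state()["wrist_force"])
E
```

```text
68 [ 0.5907 -0.1726  0.1304] ((591.8131713867188, -173.28504943847656), (12.406963348388672, 43.50368118286133), 31.981571197509766)
before cap [ 0.554  -0.1834  0.0736] 26
after cap [ 0.5541 -0.1836  0.0737] 25
[ 1.3765 -0.7967 -0.3353]
```

View pics/fin.png

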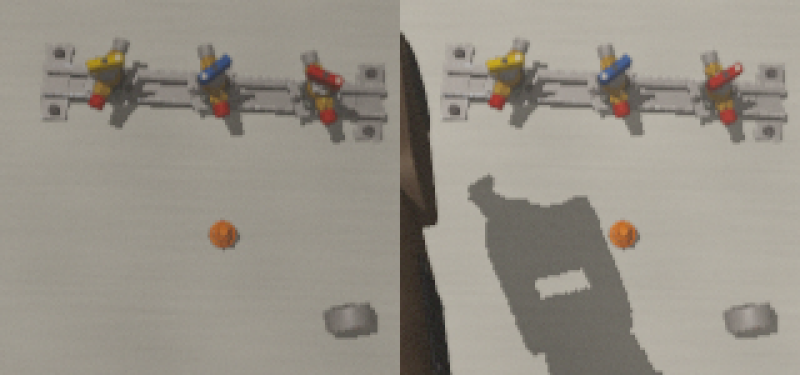

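The final view shows the red bar at 122° with its dot at the upper right. That is a net +55°, as intended. The valve's cap and the blue, yellow, orange and gauge items haven't moved. Handing in.

```bash
python3 -c "
from station import robot
print(robot.sign_off())"
```

```text
the job is handed in; nothing more can be done
None
```

The red valve is set half a turn off its seat and the job is handed in, at about 15 s of the 72 s allowed. The sign-off gave no verdict.

- **Closing:** I gripped the bar and turned it clockwise about 128°, using 4° steps near the seat. Thread friction read about 0.06 N m. I stopped at about 0.28 N m and held it there for over half a second. That is roughly 3° past first contact.
- **Backing off:** I turned the screw back 183°, which is about 180° from the contact point. Then I released the handle, lifted straight up and moved the arm clear.

**Last checks**
- **Red handle:** the bar stands at about 122° in the top view, matching the 122.8° commanded.
- **Valve body:** its red cap is within 0.3 mm of where it started, so the body did not twist.
- **Nearby items:** the blue and yellow handles, the orange connector and the gauge look unchanged in the final picture.
- **Robot contact:** wrist force was near zero, so the robot is touching nothing.
- **Not checked:** I did not re-measure the pitchers, wrench or red connector, but the arm never went near them.

**Disagreements**
- The two cameras differed by about 4 mm on the handle's position along the bar. I corrected this by shifting the tool during the turn to reduce the sideways force, which stayed under 10 N.
- The first move call was refused as invalid, and nothing moved. Sending every key in each row worked.

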